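Roll the bracelet bar into its V-cradle

ROBOT

A 6-joint arm with a two-finger parallel gripper is mounted at the origin on the work surface. World frame = base frame: x ahead of the robot, y to its left, z up, the work surface at z = 0. Lengths are in m, angles in rad, forces in N, time in s.
With the tool pointing down it reaches from about 0.35 to 0.775 m from the base axis. Payload 7.3 kg.
Tool frame: the origin (TCP) lies midway between the tips of the shut fingers; the grasp point (between the pads) lies 19 mm behind it (robot.grip_depth is the z of the grasp point in the tool frame, in m); z points along the fingers, y is the line along which they close (so a half turn about z gives the same grasp; the last joint's range is limited). The gripper opens to 92 mm and grips with 3 to 60 N. Pads are 19 mm wide; open, the fingers measure 130 mm over their backs; the gripper's body (75 mm by 190 mm) begins 47 mm behind the grasp point.
Start: joints at [-1.398, 0.342, 1.524, -0, 1.275, -0.146], TCP at [0.165, -0.499, 0.227] pointing down, gripper open.
Joint ranges: [-2.53, 2.53], [-0.77, 2.02], [0.04, 2.7], [-1, 4.14], [0.28, 2.66], [-3.11, 3.11]. Speed limits (rad/s): [2.57, 2.57, 3.14, 3.14, 3.14, 3.14].

INTERFACE

Orientations are given as [roll, pitch, yaw] about the fixed x, y, z axes, in that order (R = Rz(yaw) Ry(pitch) Rx(roll)).
In Python, from cell import robot, viewer gives the robot as it stands.
- The arm moves only by the tool step_arm, never from a script. Its argument "increments" is a list of rows, each an object with "delta_pos": the shift along the tool's x, y, z in cm, a list of three; "dr": the turn, a rotation vector about the tool's x, y, z in degrees, a list of three; "fingers": the closure, from -1 (fully open) to 1 (shut), so that 0 is half open. In form: [{"delta_pos": [tx, ty, tz], "dr": [wx, wy, wz], "fingers": fingers}, ...]. A call has exactly 5 rows; each row is the pose to reach, as a shift and turn from the pose commanded when the call began, along the tool's axes at that moment; what a row does not reach only later rows make up. A row lasts 1/8 s, in which the tool goes at most 62.5 mm and 10.7 degrees, less where a joint would pass 70% of its speed; a pose out of reach is approached as far as the arm can. A call with a gripper value outside its range is refused whole. The fingers move at their own pace and stop on an object; "newtons" is the grip in N (left out, the last holds). Time passes only in rows, so rows that repeat a pose let the fingers close, or fill a call up. It gives the time, the measured TCP pose, the force, the opening and the grip force at its end, in the units of the state.
- robot.observe(): the state, without advancing time (a new reading comes with each control period).
- viewer.read_camera(name): name is "scene" or "top" or "wrist"; returns the picture (480x640x3 uint8, red, green, blue); there is no depth.
- viewer.camera_params(name): a dict with "K" (3x3 intrinsics, pixels), "T" (4x4, takes a point from camera to world coordinates). Camera axes: x right, y down, z forward; pixel columns grow to the right and rows downward; lengths in m; the calibration is good to about 2 mm. A picture is of the moment at which its call begins: read the wrist's pose just before it. camera_params takes no time and is no camera call; for the wrist camera it gives the pose at the moment of the call.
- robot.hand_in(): hands the job in; it is judged then, once.
The state is a dict: "time": time; "qpos": joint angles; "qvel": joint speeds; "joint_efforts": joint torques, N m; "tool_pos": TCP position; "tool_rot": TCP orientation; "contact_force": force on the tool from outside, world axes, zero at the start; "torque": the same for the moment, N m; "opening": finger opening in m; "grip_force": force on a finger pad.
Only numpy, scipy, OpenCV 4.12 (cv2) and the standard library are available. Lean on these libraries where they do the work, as an engineer would, in place of code of your own. Each camera call takes 0.05 s, during which the arm holds its last target. There are 200 camera calls.

TASK

Roll the pale wooden bar with red ends along the bench, pushing it from the side with the fingertips, up the ramp of the empty blue cradle until it settles in the groove, lying along it and roughly centred on it. It must roll there, not be lifted or carried; a nudge on its end to centre it is fine. Leave the dark bar in the other cradle, the box of beads and the jar as they stand, and finish with the hand clear.

Things in the scene. Friction and masses are not known exactly. Their poses are not given: they have to be found in the camera images.
- bar: Round bar of pale wood, 50 mm diameter, 160 mm long, waxed (friction about 0.4), 0.17 to 0.3 kg, red ends and stripe. Origin: its middle, on its axis; x runs along the bar, y and z turn as it rolls. Starts at bench level (axis 25 mm up) between the cradles, stripe up, within 0.2 rad of parallel to the grooves. Rolls square to its axis, runs ahead if pushed fast, jams if pressed down on.
- cradle_empty: Empty cradle (goal), left or right: blue, fixed, 80 mm long (x, the groove), 125 mm wide (y), same from either side. Origin on the bench under the groove's middle. Across y: V bottom 3 mm above the bench, sides rising at 35 degrees to a lip 16 mm high at 19 to 22 mm from the middle, then a 22 degree ramp down to the bench at 62 mm from the middle.
- cradle_empty_seat (a point): Where the middle of the bar's axis belongs in the empty cradle: 33.5 mm above the bench over the groove's middle; x along the groove, z up. Crossing the lip the bar's axis is 41 mm up; past the lip it drops 8 mm into the groove by itself, but pushed fast (over about 0.2 m/s) it can roll out over the far lip.
- cradle_full: The other cradle, same shape and colour, fixed about 0.31 to 0.36 m from the empty one and nearly parallel to it, with the dark bar lying in it.
- parked_bar: Bystander: a dark wooden bar with white ends, same size as the loose one, lying in the other cradle, its top 59 mm above the bench. Origin at its middle on its axis.
- bead_box: Bystander: open grey-brown cardboard box 70 x 120 mm, 50 mm high, with coloured beads in it, standing loose on the bench on the side away from the robot. Origin: centre of its underside.
- glue_jar: Bystander: jar 48 mm in diameter, 70 mm high, with orange cap, standing loose on the bench on the side away from the robot. Origin: centre of its underside.

How it is judged:
By the outcome, as a careful person would: the job done as asked, in the order asked, and still so for the second after the job is handed in, with the robot touching nothing.
It also fails if it takes over 58 s, if anything falls off the work surface, if the arm or the gripper's body presses on something with over 40 N, if the wrist force passes 120 N, or if a joint passes its speed limit or range.

## Working session

There is one attempt and no reset: what is moved stays moved. The work goes in short steps, Python scripts to look and compute and a tool call to move; the robot and the scene stay as the last step left them, time stands still between calls to the robot, and variables do not carry over. Pictures are saved under pics/ and viewed, at most 10 in all, crops included, and the job is handed in when it is done.

Besides the shell and the picture viewer there is one more tool, called after "Emit:" as a command line: name --argument value ..., lists and objects as JSON in quotes. step_arm: Moves the arm, as the interface text tells. Its arguments: {"type":"object","properties":{"increments":{"type":"array"},"newtons":{"type":"number"}},"required":["increments"]}

```bash
mkdir -p pics; cat > h.py <<'E'
import numpy as np,cv2
from cell import robot,viewer
from scipy.spatial.transform import Rotation as R
def snap(n,f):
    im=viewer.read_camera(n); cv2.imwrite('pics/'+f,im[:,:,::-1]); return im
def pt(n,u,v,z):
    p=viewer.camera_params(n);K=np.array(p['K']);T=np.array(p['T'])
    d=T[:3,:3]@np.linalg.solve(K,[u,v,1]);o=T[:3,3]
    return o+d*(z-o[2])/d[2]
def tool(dw):  # world shift (m) -> tool cm
    s=robot.observe();return (R.from_euler('xyz',s['tool_rot']).as_matrix().T@np.array(dw))*100
E
python3 - <<'E'
from h import *
snap('top','top1.png')
s=robot.observe();print(s['time'],s['tool_pos'],s['tool_rot'])
E
```

```text
0.05 [ 0.16448803 -0.49813844  0.22607136] [-3.14010925e+00 -2.08392842e-04  3.18815997e-01]
```

View pics/top1.png

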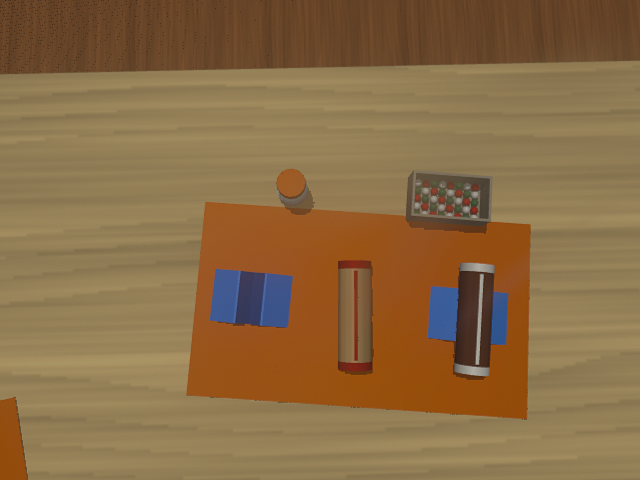

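The top view shows the empty cradle on the left, with corners at about (216,269), (292,275), (288,327) and (210,321). The pale bar is in the middle, with ends near (354,263) and (355,372). The dark bar is on the right, at (477,265)–(472,376). The jar is at (292,185) and the box around (450,197).

```bash
python3 - <<'E'
from h import *
np.set_printoptions(precision=4,suppress=True)
for n,u,v,z in [('c1',216,269,0),('c2',292,275,0),('c3',288,327,0),('c4',210,321,0),('lipL1',239,271,.016),('lipL2',236,322,.016),('lipR1',265,273,.016),('lipR2',262,325,.016),
 ('b1',354,263,.025),('b2',355,372,.025),('stripe1',355,271,.05),('stripe2',356,361,.05),('bl',339,317,.025),('br',372,317,.025),('d1',477,265,.0335),('d2',472,376,.0335),('jar',292,183,.07),('box1',412,172,.05),('box2',490,222,.0)]:
    print(n,pt('top',u,v,z))
print(viewer.camera_params('top')['T'])
im=snap('scene','sc1.png')
E
```

```text
c1 [0.618  0.1888 0.    ]
c2 [0.6057 0.0695 0.    ]
c3 [0.5253 0.0772 0.    ]
c4 [0.5376 0.1981 0.    ]
lipL1 [0.6131 0.1504 0.016 ]
lipL2 [0.5357 0.1554 0.016 ]
lipR1 [0.6091 0.1104 0.016 ]
lipR2 [0.5302 0.1159 0.016 ]
b1 [ 0.6205 -0.0267  0.025 ]
b2 [ 0.458  -0.0228  0.025 ]
stripe1 [ 0.6071 -0.0259  0.05  ]
stripe2 [ 0.4769 -0.023   0.05  ]
bl [ 0.5395 -0.0013  0.025 ]
br [ 0.5383 -0.0512  0.025 ]
d1 [ 0.6124 -0.2125  0.0335]
d2 [ 0.4489 -0.1948  0.0335]
jar [0.7376 0.064  0.07  ]
box1 [ 0.7548 -0.1175  0.05  ]
box2 [ 0.6822 -0.248   0.    ]
[[-0.0251 -0.9916  0.1267  0.5692]
 [-0.9997  0.0239 -0.0107  0.0338]
 [ 0.0076 -0.1269 -0.9919  0.8313]
 [ 0.      0.      0.      1.    ]]
```

View pics/sc1.png

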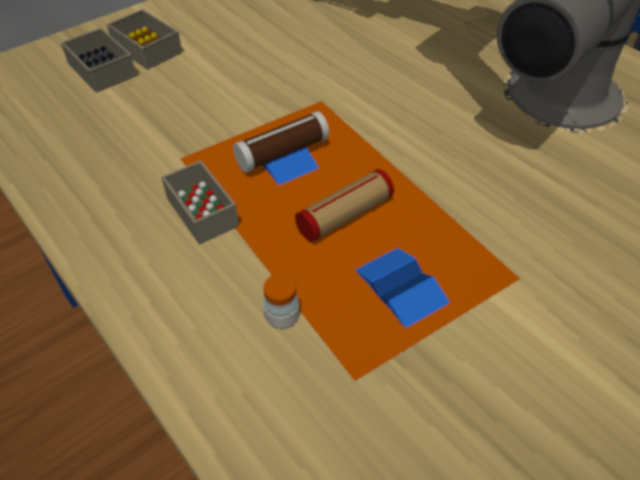

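The empty cradle is centred near (0.572, 0.133) with groove yaw about -0.095. The bar is at (0.541, -0.025) with yaw about -0.024, and sizes agree with those given. I'll put the open fingers behind the bar with the tool's y along the groove (yaw 1.476), so the push squares the bar up.

Emit:
step_arm --increments '[{"delta_pos": [5.4,-3,0],"dr": [0,0,-7.5],"fingers": -1},{"delta_pos": [10.8,-6,0],"dr": [0,0,-15],"fingers": -1},{"delta_pos": [16.3,-9,0],"dr": [0,0,-22],"fingers": -1},{"delta_pos": [21.7,-12,0],"dr": [0,0,-29.5],"fingers": -1},{"delta_pos": [27.2,-15,0],"dr": [0,0,-37],"fingers": -1}]'

```text
time: 0.72
tool_pos: [0.3767, -0.2693, 0.2266]
tool_rot: [3.142, 0.0, 0.969]
contact_force: [0.7, -0.6, 0.0]
opening: 0.0918
grip_force: 0.0
```

```bash
cat > go.py <<'E'
import sys
from h import *
# target x y z yaw -> tool shift cm, rotvec deg, from measured pose
x,y,z,w=map(float,sys.argv[1:5]);s=robot.observe()
A=R.from_euler('xyz',s['tool_rot']);B=R.from_euler('xyz',[np.pi,0,w])
print(s['time'],np.round(s['tool_pos'],4),np.round(s['tool_rot'],3),'F',np.round(s['contact_force'],1))
print('shift',np.round(tool(np.array([x,y,z])-s['tool_pos']),2),'rot',np.round((A.inv()*B).as_rotvec(degrees=True),1))
E
python3 go.py .547 -.092 .12 1.476
```

```text
0.725 [ 0.3767 -0.2693  0.2266] [3.142 0.    0.969] F [ 0.7 -0.6  0. ]
shift [24.26  3.99 10.66] rot [ -0.    0.  -29.1]
```

Emit:
step_arm --increments '[{"delta_pos": [6,1,0],"dr": [0,0,-8],"fingers": -1},{"delta_pos": [12,2,2],"dr": [0,0,-16],"fingers": -1},{"delta_pos": [18,3,6],"dr": [0,0,-24],"fingers": -1},{"delta_pos": [24.2,4,10.6],"dr": [0,0,-29.1],"fingers": -1},{"delta_pos": [24.2,4,10.6],"dr": [0,0,-29.1],"fingers": -1}]'

```text
time: 1.35
tool_pos: [0.5466, -0.0923, 0.118]
tool_rot: [-3.138, -0.001, 1.476]
contact_force: [-0.1, -0.4, -0.8]
opening: 0.0917
grip_force: 0.0
```

```bash
python3 go.py .547 -.092 .017 1.476; python3 -c "
from h import *
snap('top','top2.png')"
```

```text
1.35 [ 0.5466 -0.0923  0.118 ] [-3.138e+00 -1.000e-03  1.476e+00] F [-0.1 -0.4 -0.8]
shift [ 0.02  0.07 10.1 ] rot [-0.2 -0.1 -0. ]
```

View pics/top2.png

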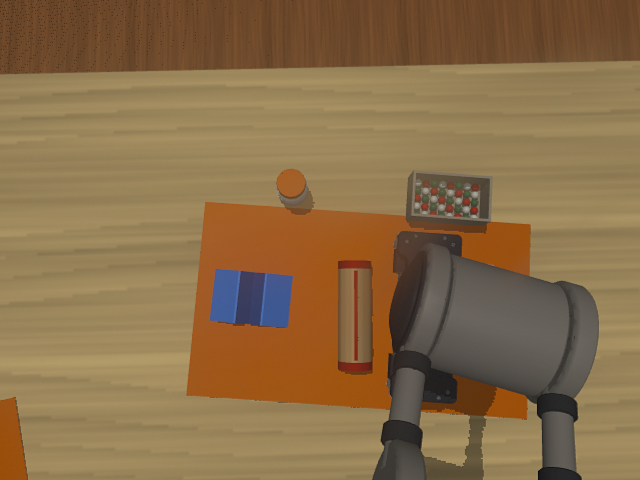

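The hand stands behind the pale bar, between it and the dark bar. The bar is unmoved at (355,317). Next I'll lower it.

Emit:
step_arm --increments '[{"delta_pos": [0,0,3],"dr": [0,0,0],"fingers": -1},{"delta_pos": [0,0,6],"dr": [0,0,0],"fingers": -1},{"delta_pos": [0,0,8.5],"dr": [0,0,0],"fingers": -1},{"delta_pos": [0,0,10],"dr": [0,0,0],"fingers": -1},{"delta_pos": [0,0,10],"dr": [0,0,0],"fingers": -1}]'

```text
time: 2.02
tool_pos: [0.5459, -0.095, 0.02]
tool_rot: [-3.14, -0.0, 1.472]
contact_force: [0.2, 0.6, 0.9]
opening: 0.0919
grip_force: 0.0
```

Emit:
step_arm --increments '[{"delta_pos": [0.6,0,0],"dr": [0,0,0],"fingers": -1},{"delta_pos": [1.2,0,0],"dr": [0,0,0],"fingers": -1},{"delta_pos": [1.8,0,0],"dr": [0,0,0],"fingers": -1},{"delta_pos": [2.4,0,0],"dr": [0,0,0],"fingers": -1},{"delta_pos": [3.0,0,0],"dr": [0,0,0],"fingers": -1}]'

```text
time: 2.65
tool_pos: [0.5495, -0.0645, 0.0208]
tool_rot: [3.141, 0.0, 1.473]
contact_force: [-0.4, -0.3, -0.4]
opening: 0.0919
grip_force: 0.0
```

Emit:
step_arm --increments '[{"delta_pos": [0.4,0,0.1],"dr": [0,0,0],"fingers": -1},{"delta_pos": [0.8,0,0.2],"dr": [0,0,0],"fingers": -1},{"delta_pos": [1.2,0,0.3],"dr": [0,0,0],"fingers": -1},{"delta_pos": [1.6,0,0.3],"dr": [0,0,0],"fingers": -1},{"delta_pos": [2.0,0,0.3],"dr": [0,0,0],"fingers": -1}]'

```text
time: 3.28
tool_pos: [0.5515, -0.0449, 0.0177]
tool_rot: [3.142, 0.0, 1.472]
contact_force: [0.1, -1.1, 0.2]
opening: 0.0917
grip_force: 0.1
```

Emit:
step_arm --increments '[{"delta_pos": [0.4,0,0],"dr": [0,0,0],"fingers": -1},{"delta_pos": [0.8,0,0],"dr": [0,0,0],"fingers": -1},{"delta_pos": [1.2,0,0],"dr": [0,0,0],"fingers": -1},{"delta_pos": [1.6,0,0],"dr": [0,0,0],"fingers": -1},{"delta_pos": [2.0,0,0],"dr": [0,0,0],"fingers": -1}]'

```text
time: 3.9
tool_pos: [0.5534, -0.025, 0.0177]
tool_rot: [3.142, 0.0, 1.472]
contact_force: [0.2, -0.3, -0.0]
opening: 0.0917
grip_force: 0.1
```

```bash
python3 go.py .56 .085 .022 1.476; python3 -c "
from h import *
snap('top','top3.png')"
```

```text
3.9 [ 0.5534 -0.025   0.0177] [3.142 0.    1.472] F [ 0.2 -0.3 -0. ]
shift [11.01 -0.42 -0.43] rot [ 0.   0.  -0.2]
```

View pics/top3.png

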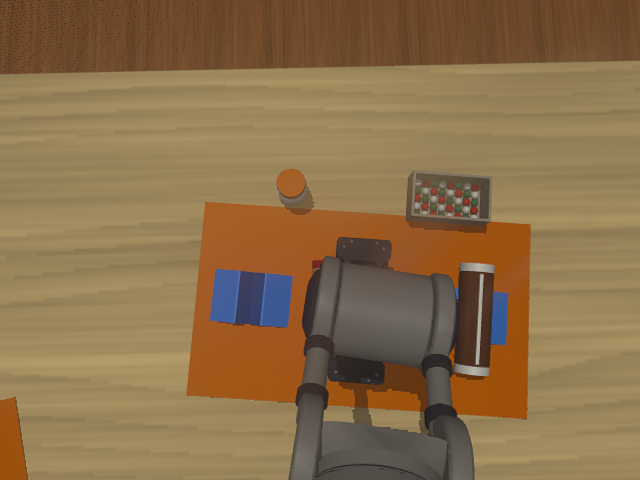

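The red end shows at (317,265), so the bar is rolling ahead of the fingers. I'll keep going slowly.

Emit:
step_arm --increments '[{"delta_pos": [0.5,0,0],"dr": [0,0,0],"fingers": -1},{"delta_pos": [1.0,0,0],"dr": [0,0,0],"fingers": -1},{"delta_pos": [1.5,0,0],"dr": [0,0,0],"fingers": -1},{"delta_pos": [2.0,0,0],"dr": [0,0,0],"fingers": -1},{"delta_pos": [2.5,0,0],"dr": [0,0,0],"fingers": -1}]'

```text
time: 4.58
tool_pos: [0.5558, 0.0, 0.0177]
tool_rot: [-3.142, 0.0, 1.473]
contact_force: [-0.6, -0.1, 0.3]
opening: 0.092
grip_force: 0.0
```

Emit:
step_arm --increments '[{"delta_pos": [0.5,0,0],"dr": [0,0,0],"fingers": -1},{"delta_pos": [1.0,0,0],"dr": [0,0,0],"fingers": -1},{"delta_pos": [1.5,0,0],"dr": [0,0,0],"fingers": -1},{"delta_pos": [2.0,0,0],"dr": [0,0,0],"fingers": -1},{"delta_pos": [2.5,0,0],"dr": [0,0,0],"fingers": -1}]'

```text
time: 5.2
tool_pos: [0.5583, 0.0249, 0.0177]
tool_rot: [3.142, 0.0, 1.472]
contact_force: [0.2, -0.0, -0.1]
opening: 0.0918
grip_force: 0.1
```

Emit:
step_arm --increments '[{"delta_pos": [0.4,0,-0.1],"dr": [0,0,0],"fingers": -1},{"delta_pos": [0.8,0,-0.2],"dr": [0,0,0],"fingers": -1},{"delta_pos": [1.2,0,-0.3],"dr": [0,0,0],"fingers": -1},{"delta_pos": [1.6,0,-0.4],"dr": [0,0,0],"fingers": -1},{"delta_pos": [2.0,0,-0.5],"dr": [0,0,0],"fingers": -1}]'

```text
time: 5.82
tool_pos: [0.5605, 0.0443, 0.023]
tool_rot: [3.141, 0.0, 1.472]
contact_force: [-0.8, -3.6, 1.7]
opening: 0.0917
grip_force: 2.3
```

```bash
python3 go.py .56 .085 .024 1.476; python3 -c "
from h import *
snap('top','top4.png')"
```

```text
5.825 [0.5605 0.0443 0.023 ] [3.141 0.    1.472] F [-0.8 -3.6  1.7]
shift [ 4.04 -0.45 -0.1 ] rot [ 0.   0.  -0.2]
```

View pics/top4.png

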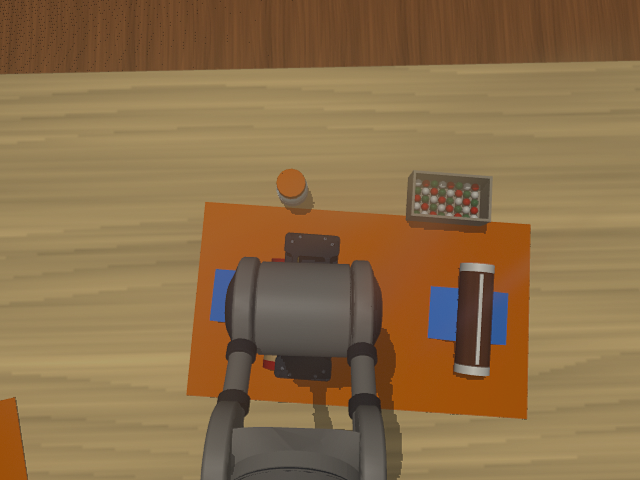

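The bar lies square across the fingers at the foot of the ramp, with red ends visible at (277,262) and (270,364). The push force is 3.6 N. I'll go on up the ramp.

Emit:
step_arm --increments '[{"delta_pos": [0.5,0,-0.1],"dr": [0,0,0],"fingers": -1},{"delta_pos": [1.0,0,-0.2],"dr": [0,0,0],"fingers": -1},{"delta_pos": [1.5,0,-0.3],"dr": [0,0,0],"fingers": -1},{"delta_pos": [2.0,0,-0.4],"dr": [0,0,0],"fingers": -1},{"delta_pos": [2.4,0,-0.5],"dr": [0,0,0],"fingers": -1}]'

```text
time: 6.5
tool_pos: [0.5627, 0.0682, 0.0279]
tool_rot: [3.141, 0.0, 1.472]
contact_force: [-0.4, -5.2, 3.1]
opening: 0.0919
grip_force: 2.4
```

Emit:
step_arm --increments '[{"delta_pos": [0.3,0,0],"dr": [0,0,0],"fingers": -1},{"delta_pos": [0.6,0,0],"dr": [0,0,0],"fingers": -1},{"delta_pos": [0.9,0,0],"dr": [0,0,0],"fingers": -1},{"delta_pos": [1.2,0,0],"dr": [0,0,0],"fingers": -1},{"delta_pos": [1.4,0,0],"dr": [0,0,0],"fingers": -1}]'

```text
time: 7.12
tool_pos: [0.5639, 0.0827, 0.0276]
tool_rot: [-3.141, -0.0, 1.473]
contact_force: [1.0, -0.0, 0.4]
opening: 0.0918
grip_force: 0.0
```

```bash
python3 go.py .56 .09 .024 1.476; python3 -c "
from h import *
im=snap('scene','sc2.png'); cv2.imwrite('pics/sc2c.png',cv2.resize(im[150:380,220:520,::-1],None,fx=2.5,fy=2.5))"
```

```text
7.125 [0.5639 0.0827 0.0276] [-3.141 -0.     1.473] F [ 1.  -0.   0.4]
shift [ 0.69 -0.46  0.36] rot [-0.  -0.  -0.2]
```

View pics/sc2c.png

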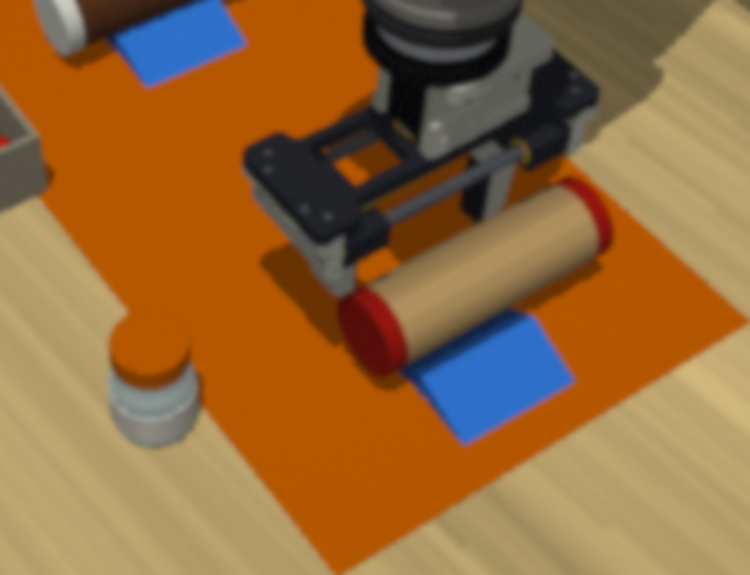

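The bar has dropped into the groove, and the push force is gone. I'll back the hand off, raise it and measure how well the bar is centred.

Emit:
step_arm --increments '[{"delta_pos": [-2,0,0],"dr": [0,0,0],"fingers": -1},{"delta_pos": [-4,0,-2],"dr": [0,0,0],"fingers": 0},{"delta_pos": [-6,0,-6],"dr": [0,0,0],"fingers": 1},{"delta_pos": [-10,0,-10],"dr": [0,0,0],"fingers": 1},{"delta_pos": [-15,0,-12],"dr": [0,0,0],"fingers": 1}]'

```text
time: 7.8
tool_pos: [0.5499, -0.0695, 0.1517]
tool_rot: [3.136, 0.001, 1.473]
contact_force: [0.3, 0.3, -0.7]
opening: 0.0566
grip_force: 0.0
```

```bash
python3 -c "
from h import *
im=snap('top','top5.png'); cv2.imwrite('pics/top5c.png',cv2.resize(im[220:420,180:420,::-1],None,fx=3,fy=3,interpolation=cv2.INTER_CUBIC))"
```

```text
(no output)
```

View pics/top5c.png

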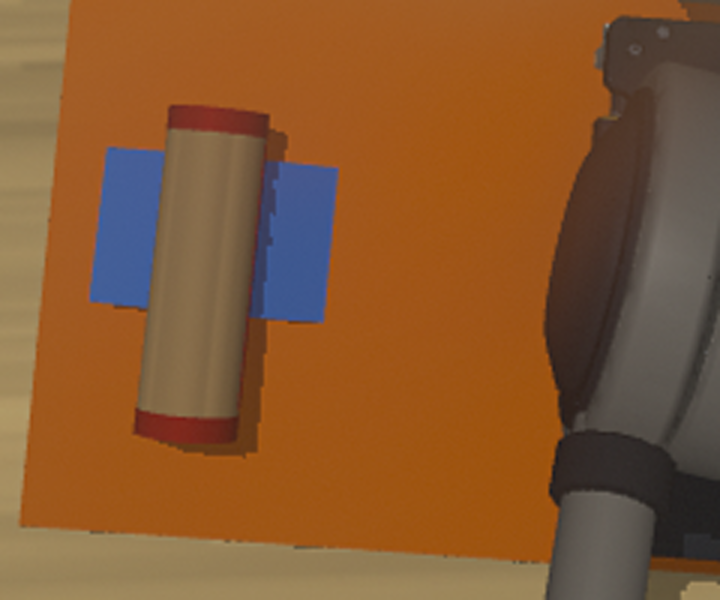

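The bar lies in the groove. In the crop its far end edge runs (168,107)–(269,115) and its near end edge (135,431)–(238,441), so it sits towards the robot.

```bash
python3 - <<'E'
from h import *
f=lambda u,v,z:pt('top',u/3+180,v/3+220,z)
a=(f(168,107,.0335)+f(269,115,.0335))/2;b=(f(135,431,.0335)+f(238,441,.0335))/2
print(a,b,(a+b)/2,np.linalg.norm(a-b))
c=[f(107,148,0),f(338,169,0),f(323,323,0),f(91,300,0)];print(np.mean(c,axis=0))
E
python3 go.py .40 .03 .15 1.476
```

```text
[0.63283096 0.12684629 0.0335    ] [0.47309367 0.14402296 0.0335    ] [0.55296231 0.13543462 0.0335    ] 0.16065814607570722
[0.57111041 0.13328408 0.        ]
7.85 [ 0.5503 -0.0757  0.1536] [3.133 0.005 1.469] F [ 1.  -4.2  2.1]
shift [  8.99 -16.03   0.19] rot [ 0.5  0.3 -0.4]
```

The seat is about 18 mm further along +x, so I'll nudge the near end with the shut fingers, moving along the groove.

Emit:
step_arm --increments '[{"delta_pos": [0,0,0],"dr": [0,0,0],"fingers": 1},{"delta_pos": [3,-4,0],"dr": [0,0,0],"fingers": 1},{"delta_pos": [8,-8,0],"dr": [0,0,0],"fingers": 1},{"delta_pos": [13,-12,0],"dr": [0,0,0],"fingers": 1},{"delta_pos": [17,-15,0],"dr": [0,0,0],"fingers": 1}]'

```text
time: 8.48
tool_pos: [0.4145, 0.1186, 0.1477]
tool_rot: [-3.141, -0.0, 1.473]
contact_force: [0.6, -0.5, 0.1]
opening: 0.0029
grip_force: 0.0
```

```bash
python3 go.py .428 .1475 .028 1.476
```

```text
8.475 [0.4145 0.1186 0.1477] [-3.141 -0.     1.473] F [ 0.6 -0.5  0.1]
shift [ 3.01  1.07 11.97] rot [-0.1 -0.  -0.2]
```

Emit:
step_arm --increments '[{"delta_pos": [3,1,2],"dr": [0,0,0],"fingers": 1},{"delta_pos": [3,1,6],"dr": [0,0,0],"fingers": 1},{"delta_pos": [3,1,9.5],"dr": [0,0,0],"fingers": 1},{"delta_pos": [3,1,11.8],"dr": [0,0,0],"fingers": 1},{"delta_pos": [3,1,11.8],"dr": [0,0,0],"fingers": 1}]'

```text
time: 9.1
tool_pos: [0.4278, 0.1458, 0.0285]
tool_rot: [-3.137, 0.001, 1.473]
contact_force: [0.6, -0.8, 0.2]
opening: 0.0005
grip_force: 0.0
```

Emit:
step_arm --increments '[{"delta_pos": [0,0.5,0],"dr": [0,0,0],"fingers": 1},{"delta_pos": [0,1,0],"dr": [0,0,0],"fingers": 1},{"delta_pos": [0,1.5,0],"dr": [0,0,0],"fingers": 1},{"delta_pos": [0,2,0],"dr": [0,0,0],"fingers": 1},{"delta_pos": [0,2.4,0],"dr": [0,0,0],"fingers": 1}]'

```text
time: 9.72
tool_pos: [0.4539, 0.1433, 0.0298]
tool_rot: [3.141, 0.0, 1.472]
contact_force: [-0.5, -0.2, -0.1]
opening: 0.0009
grip_force: 0.0
```

Emit:
step_arm --increments '[{"delta_pos": [0,0.4,0],"dr": [0,0,0],"fingers": 1},{"delta_pos": [0,0.8,0],"dr": [0,0,0],"fingers": 1},{"delta_pos": [0,1.2,0],"dr": [0,0,0],"fingers": 1},{"delta_pos": [0,1.6,0],"dr": [0,0,0],"fingers": 1},{"delta_pos": [0,2.0,0],"dr": [0,0,0],"fingers": 1}]'

```text
time: 10.35
tool_pos: [0.4736, 0.1414, 0.0296]
tool_rot: [-3.142, 0.0, 1.472]
contact_force: [-1.8, -0.2, 1.1]
opening: 0.0002
grip_force: 0.9
```

```bash
python3 go.py .4727 .143 .028 1.476; python3 -c "
from h import *
im=snap('top','top6.png'); cv2.imwrite('pics/top6c.png',cv2.resize(im[220:420,180:420,::-1],None,fx=3,fy=3,interpolation=cv2.INTER_CUBIC))"
```

```text
10.35 [0.4736 0.1414 0.0296] [-3.142  0.     1.472] F [-1.8 -0.2  1.1]
shift [ 0.15 -0.1   0.16] rot [-0.   0.  -0.2]
```

View pics/top6c.png

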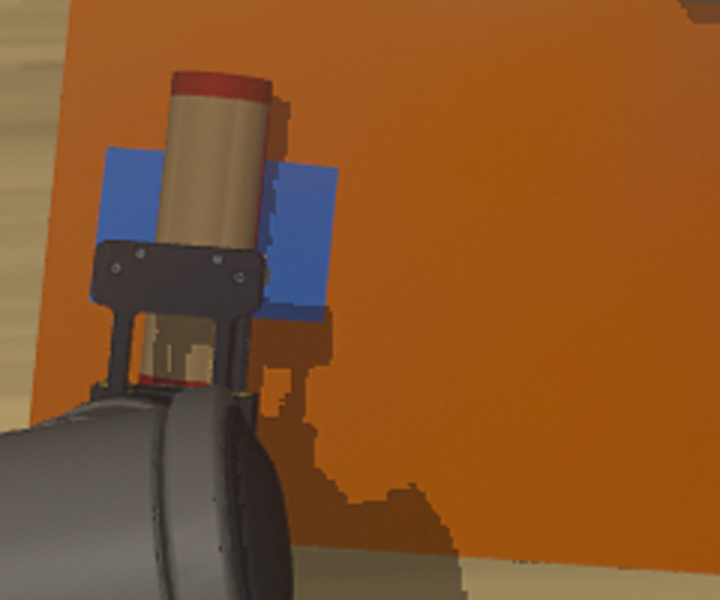

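The far end moved from row 111 to about row 76 in the crop, roughly 17 mm, so the bar is centred to within about 2 mm. I'll withdraw.

Emit:
step_arm --increments '[{"delta_pos": [0,-1,0],"dr": [0,0,0],"fingers": 1},{"delta_pos": [0,-3,0],"dr": [0,0,0],"fingers": 1},{"delta_pos": [0,-4,-3],"dr": [0,0,0],"fingers": 1},{"delta_pos": [0,-4,-8],"dr": [0,0,0],"fingers": 1},{"delta_pos": [0,-4,-13],"dr": [0,0,0],"fingers": 1}]'

```text
time: 11.02
tool_pos: [0.4326, 0.1454, 0.161]
tool_rot: [-3.141, 0.0, 1.473]
contact_force: [0.2, -0.6, 0.0]
opening: 0.0003
grip_force: 0.0
```

Emit:
step_arm --increments '[{"delta_pos": [-5,0,0],"dr": [0,0,0],"fingers": 1},{"delta_pos": [-10,0,0],"dr": [0,0,0],"fingers": 1},{"delta_pos": [-15,0,0],"dr": [0,0,0],"fingers": 1},{"delta_pos": [-18,0,0],"dr": [0,0,0],"fingers": 1},{"delta_pos": [-18,0,0],"dr": [0,0,0],"fingers": 1}]'

```text
time: 11.65
tool_pos: [0.4154, -0.035, 0.1597]
tool_rot: [3.141, 0.0, 1.469]
contact_force: [0.3, 0.2, 0.7]
opening: 0.0005
grip_force: 0.0
```

```bash
python3 -c "
from h import *
im=snap('top','top7.png')"
```

```text
(no output)
```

View pics/top7.png

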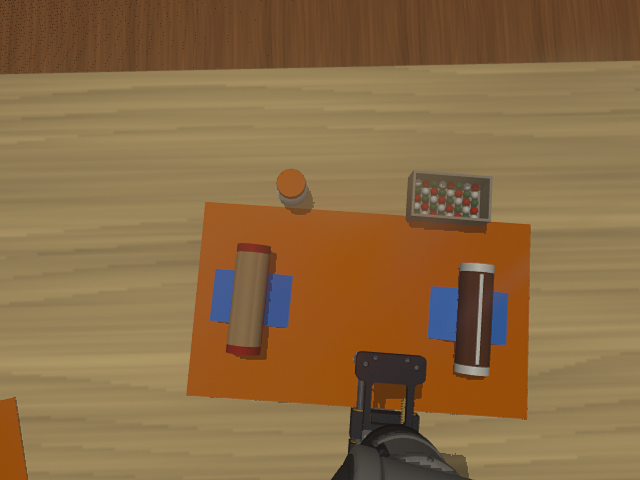

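The bar lies in the groove, ends at (254,245) and (243,354), centred on the cradle. The dark bar, box and jar are where they were, and the hand is clear.

```bash
python3 -c "
from h import *
print(robot.hand_in())"
```

```text
the job is handed in; nothing more can be done
None
```

I rolled the pale bar up the ramp into the empty cradle's groove, nudged its end to centre it to within about 2 mm, and handed the job in at about 12 s with the hand clear and the dark bar, box and jar unmoved.

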